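# Make up the travel kit and the bedside kit

### The job

Make up two kits from the things on the dresser, each thing set down fully in its recess: in the grey organiser for the trip, the tall white tablet bottle standing in the large round recess, the charger plug (prongs up) in the square one and the amber dropper bottle standing in the small round one; in the wooden tray for the bedside, the thick black TV remote lying keys up in the long recess and the short wide jar standing in the round one. Do not tip any of the bottles or the jar over. Leave the slim silver remote, the drink can and the flask where they are.

Things in the scene. Friction and masses are not known exactly. Their poses are not given: they have to be found in the camera images.
- tablet_bottle: Tall white tablet bottle, round, standing, loose, about 75 g. Body 48 mm in diameter up to 66 mm high, then a shoulder and a ribbed white screw cap 41 mm in diameter from 73 mm to the top at 92 mm. Origin at the centre of its underside, z up.
- vitamin_jar: Short wide white jar with a grey ribbed lid, round, standing, loose, about 110 g. 56 mm in diameter up to 40 mm high; lid 55 mm in diameter from 44 mm to the top at 62 mm. Origin at the centre of its underside, z up.
- dropper_bottle: Slim amber glass dropper bottle, round, standing, loose, about 70 g. Body 34 mm in diameter up to 54 mm high, then a shoulder, a black collar 21 mm in diameter (61 to 73 mm) and a thin rubber bulb to the top at 95 mm. Origin at the centre of its underside, z up.
- charger: White mains charger plug: a block 40 x 40 x 40 mm with two thin steel prongs standing up from its top to 56 mm. Loose, 85 g. Origin at the centre of its underside, z up towards the prongs, x and y square to the sides.
- tv_remote: Thick black TV remote lying keys up, loose, 120 g: 150 mm long (its x), 46 mm wide (its y), 24 mm thick, many grey keys. Origin at the centre of its underside, z up.
- organiser: Grey moulded organiser, fixed, 260 (x) x 100 (y) x 20 mm high. Origin at the centre of its underside, z up. Three recesses in a row along x at y = 0, 14 mm deep, floor 6 mm above the origin: large round, 72 mm in diameter, centre x = -85 mm; square, 64 x 64 mm, centre x = 0; small round, 56 mm in diameter, centre x = +90 mm.
- valet_tray: Wooden bedside tray, fixed, 200 (x) x 180 (y) x 16 mm high. Origin at the centre of its underside, z up. Two recesses, 10 mm deep, floor 6 mm above the origin: long, 176 mm along x by 72 mm along y, centre x = 0, y = -45 mm; round, 78 mm in diameter, centre x = +40 mm, y = +46 mm.
- slim_remote: Slim silver remote lying flat, 125 x 34 x 8 mm, with one black ring and two black keys. Not part of either kit: leave it. Origin at the centre of its underside, x along its length.
- drink_can: Dark red drink can, 66 mm in diameter and 120 mm high, standing on a cork coaster 84 mm in diameter and 4 mm thick among the stock. Not part of either kit: leave it. Origin at the centre of its underside, z up.
- flask: Tall dark steel flask with a black cap, 72 mm in diameter and 240 mm high, to the robot's right, beyond the work. Leave it. Origin at the centre of its underside, z up.

How it is judged:
At the end, for the whole second after the job is handed in: Each thing rests on the floor of its recess (within 4 mm), within 0.12 rad of upright (remote: keys up), centred within 15 mm along each of the holder's axes (remote 18 mm, and along its recess within 0.25 rad, either way round). All at rest (x of tablet_bottle in the frame of organiser between -0.1 and -0.07 m and y of tablet_bottle in the frame of organiser between -0.015 and 0.015 m and z of tablet_bottle in the frame of organiser between 0.002 and 0.01 m and angle between each of tablet_bottle, charger, dropper_bottle, vitamin_jar, tv_remote's own z axis and vertical below 0.12 rad and linear speed of each of tablet_bottle, charger, dropper_bottle, vitamin_jar, tv_remote below 0.02 m/s and angular speed of each of tablet_bottle, charger, dropper_bottle, vitamin_jar, tv_remote below 0.2 rad/s and x of charger in the frame of organiser between -0.015 and 0.015 m and y of charger in the frame of organiser between -0.015 and 0.015 m and z of charger in the frame of organiser between 0.002 and 0.01 m and x of dropper_bottle in the frame of organiser between 0.075 and 0.105 m and y of dropper_bottle in the frame of organiser between -0.015 and 0.015 m and z of dropper_bottle in the frame of organiser between 0.002 and 0.01 m and x of vitamin_jar in the frame of valet_tray between 0.025 and 0.055 m and y of vitamin_jar in the frame of valet_tray between 0.031 and 0.061 m and z of vitamin_jar in the frame of valet_tray between 0.002 and 0.01 m and x of tv_remote in the frame of valet_tray between -0.018 and 0.018 m and y of tv_remote in the frame of valet_tray between -0.063 and -0.027 m and z of tv_remote in the frame of valet_tray between 0.002 and 0.01 m and angle between the x axis of tv_remote and the x axis of valet_tray, either way round below 0.25 rad); the robot touches nothing.
It fails at once if a bottle or the jar is tipped over (past 1 rad) (angle between any of tablet_bottle, vitamin_jar, dropper_bottle's own z axis and vertical above 1 rad).
It fails at once if the slim remote, the drink can or the flask is moved more than 30 mm or the can or flask tipped (distance of any of slim_remote, drink_can, flask from where it was at the start of the episode above 0.03 m or angle between any of drink_can, flask's own z axis and vertical above 0.5 rad).
It also fails if it takes over 131 s, if anything falls off the work surface, if the arm or the gripper's body presses on something with over 40 N, if the wrist force passes 120 N, or if a joint passes its speed limit or range.

### The arm

A 6-joint arm with a two-finger parallel gripper is mounted at the origin on the work surface. World frame = base frame: x ahead of the robot, y to its left, z up, the work surface at z = 0. Lengths are in m, angles in rad, forces in N, time in s.
With the tool pointing down it reaches from about 0.35 to 0.95 m from the base axis. Payload 17.4 kg.
Tool frame: the origin (TCP) lies midway between the tips of the shut fingers; the grasp point (between the pads) lies 19 mm behind it; z points along the fingers, y is the line along which they close (so a half turn about z gives the same grasp; the last joint's range is limited). The gripper opens to 93 mm and grips with 3 to 60 N. Pads are 15 mm wide; open, the fingers measure 128 mm over their backs; the gripper's body (75 mm by 188 mm) begins 65 mm behind the grasp point.
Start: joints at [-1.244, 0.116, 1.442, -0, 1.584, -0.038], TCP at [0.241, -0.631, 0.219] pointing down, gripper open.
Joint ranges: [-2.83, 2.83], [-0.83, 2.19], [0.07, 2.5], [-1.14, 4.28], [0.01, 3], [-2.97, 2.97]. Speed limits (rad/s): [1.89, 1.89, 2.22, 3.14, 3.14, 3.14].

### API

Orientations are given as a rotation vector (axis times angle).
In Python, from cell import r gives the robot as it stands. The module is installed in compiled form; this text tells all that it offers.
- The arm moves only by the shell command python3 -m creep 'ROWS' [FORCE]. ROWS is JSON, a list of rows, each a list of 7 numbers: the shift along the world's x, y, z in m, then the turn, a rotation vector about the world's x, y, z in degrees, then the opening, from 0 (shut) to 1 (fully open). In form: [[dx, dy, dz, ax, ay, az, claw], ...]. A call has 1 to 8 rows; each row is the pose to reach, as a shift and turn from the pose commanded when the call began; what a row does not reach only later rows make up. A row lasts 1/12 s, in which the tool goes at most 41.7 mm and 7.16 degrees, less where a joint would pass 70% of its speed; a pose out of reach is approached as far as the arm can. A call with a gripper value outside its range is refused whole. The fingers move at their own pace and stop on an object; FORCE is the grip in N (left out, the last holds). Time passes only in rows, so rows that repeat a pose let the fingers close. It gives the time, the measured TCP pose, the force, the opening and the grip force at its end, in the units of the state.
- r.sense(): the state, without advancing time (a new reading comes with each control period).
- r.grab_frame(name): name is "side" or "top" or "wrist"; returns a dict with "color" (384x512x3 uint8, red, green, blue), "K" (3x3 intrinsics, pixels), "R" (3x3) and "t" (3): a world point X has camera coordinates R X + t. Camera axes: x right, y down, z forward; pixel columns grow to the right and rows downward; lengths in m; the calibration is good to about 2 mm. A picture is of the moment at which its call begins. There is no depth.
- r.close_job(): hands the job in; it is judged then, once.
The state is a dict: "time_s": time; "joint_pos": joint angles; "joint_vel": joint speeds; "tau": joint torques, N m; "position": TCP position; "tcp_rot": TCP orientation; "ft_force": force on the tool from outside, world axes, zero at the start; "ft_torque": the same for the moment, N m; "grip_width": finger opening in m; "grasp_force": force on a finger pad.
Only numpy, scipy, OpenCV 4.12 (cv2) and the standard library are available. Lean on these libraries where they do the work, as an engineer would, in place of code of your own. Each camera call takes 0.05 s, during which the arm holds its last target. There are 200 camera calls.

## Working session

There is one attempt and no reset: what is moved stays moved. The work goes in short steps, Python scripts to look and compute and a shell command to move; the robot and the scene stay as the last step left them, time stands still between calls to the robot, and variables do not carry over. Pictures are saved under pics/ and viewed, at most 16 in all, crops included, and the job is handed in when it is done.

```bash
mkdir -p pics; python3 - <<'E'
from cell import r
import cv2,numpy as np
for n in("top","side"):
    f=r.grab_frame(n); cv2.imwrite(f"pics/{n}0.png",f["color"][:,:,::-1]); np.savez(f"{n}0.npz",**f)
    print(n,f["K"].round(1).tolist(),(-f["R"].T@f["t"]).round(3),f["R"].round(2).tolist())
print(r.sense())
E
```

```text
top [[413.6, 0.0, 261.4], [0.0, 413.6, 195.7], [0.0, 0.0, 1.0]] [ 0.468 -0.113  1.308] [[0.02, -1.0, 0.01], [-1.0, -0.02, -0.08], [0.08, -0.0, -1.0]]
side [[411.4, 0.0, 257.9], [0.0, 411.4, 187.7], [0.0, 0.0, 1.0]] [ 0.373 -1.111  0.813] [[0.98, -0.18, -0.0], [-0.11, -0.6, -0.79], [0.14, 0.78, -0.61]]
{'time_s': 0.1, 'joint_pos': array([-1.24383945e+00,  1.16447817e-01,  1.44215615e+00,  3.93363381e-05,
        1.58400353e+00, -3.78185235e-02]), 'joint_vel': array([-0.00111041, -0.00214109, -0.00232436, -0.00032373,  0.00101346,
        0.00132681]), 'tau': array([ 2.06876961e-03, -7.22893953e+01, -6.23865294e+01,  7.80952326e-02,
        2.27615540e-02, -9.56450458e-05]), 'position': array([ 0.24073627, -0.63043188,  0.21799867]), 'tcp_rot': array([-3.08849105e+00, -5.69633959e-01,  1.68464175e-04]), 'ft_force': array([-0.04854405, -0.99534139, -0.18960114]), 'ft_torque': array([-0.00960951, -0.00517093, -0.0061194 ]), 'grasp_force': 0.0, 'grip_width': 0.09302067835400628}
```

View pics/top0.png

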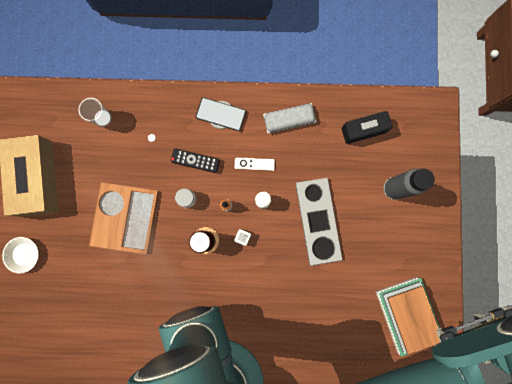

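View pics/side0.png

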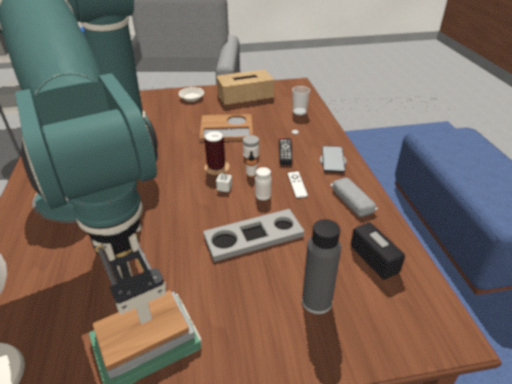

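The top view shows jar (185,198), dropper (226,205), tablet bottle (263,200), charger (243,237), can (201,241), TV remote (197,160), organiser (319,221) and tray (124,217). The side view confirms the identities. Next I'll measure from a zoomed crop.

```bash
cat > h.py <<'E'
import numpy as np,cv2
def ray(f,u,v,z):
    d=f["R"].T@np.linalg.inv(f["K"])@np.array([u,v,1.]);c=-f["R"].T@f["t"]
    return c+d*(z-c[2])/d[2]
def proj(f,X):
    p=f["K"]@(f["R"]@np.array(X)+f["t"]);return p[:2]/p[2]
def comps(mask,x0,y0,amin=15):
    n,l,s,c=cv2.connectedComponentsWithStats(mask.astype(np.uint8))
    for i in range(1,n):
        if s[i,4]>=amin:
            k=np.argwhere(l==i)[:,::-1].astype(np.float32)
            yield s[i].tolist(),(c[i]+[x0,y0]),cv2.minAreaRect(k+np.float32([x0,y0]))
E
python3 - <<'E'
from h import *
f=dict(np.load("top0.npz"));im=f["color"]
x0,y0,x1,y1=85,140,350,275
c=im[y0:y1,x0:x1]
cv2.imwrite("pics/c0.png",cv2.resize(c,None,fx=3,fy=3,interpolation=cv2.INTER_CUBIC)[:,:,::-1])
hsv=cv2.cvtColor(c,cv2.COLOR_RGB2HSV)
S,V=hsv[...,1],hsv[...,2]
for nm,m in(("grey/white",(S<60)&(V>110)),("dark",V<60)):
    print(nm)
    for s,ce,rc in comps(m,x0,y0): print(s,ce.round(1),np.round(rc[0],1),np.round(rc[1],1),round(rc[2],1),ray(f,*rc[0],0.02)[:2].round(3))
E
```

```text
grey/white
[92, 11, 4, 11, 23] [178.6 156. ] [178.3 156. ] [ 2.5 10.4] 11.3 [0.697 0.145]
[96, 12, 5, 12, 24] [183.5 157.4] [183.2 157.3] [ 2.4 11.2] 14.0 [0.693 0.13 ]
[101, 14, 10, 10, 67] [190.8 158.8] [190.5 158.5] [9. 9.] 90.0 [0.69  0.106]
[111, 16, 5, 11, 26] [197.9 160.8] [197.9 160.9] [ 2.2 10.4] 14.0 [0.683 0.083]
[120, 18, 5, 11, 23] [207.2 163. ] [207.1 162.9] [ 2.2 10.4] 14.0 [0.677 0.054]
[125, 19, 5, 11, 23] [212.3 164. ] [212.1 163.9] [ 2.2 10.4] 14.0 [0.674 0.038]
[149, 18, 41, 13, 430] [254.8 163.7] [254.2 163.6] [40.1 11.1] 2.9 [ 0.678 -0.094]
[115, 21, 4, 7, 16] [201.8 164. ] [201.6 163.9] [2.2 6.3] 14.0 [0.674 0.071]
[211, 38, 46, 87, 1744] [318.3 219.4] [318.5 221.2] [84.3 33.1] 80.2 [ 0.502 -0.299]
[90, 48, 20, 20, 280] [184.3 197.5] [184.5 197.5] [19.2 17.7] 14.0 [0.567 0.121]
[15, 51, 24, 24, 428] [111.5 202.9] [111.5 203. ] [21.9 23.3] 45.0 [0.544 0.347]
[38, 52, 31, 58, 1214] [137.9 220.1] [137.8 220. ] [21.9 56. ] 9.7 [0.493 0.263]
[170, 52, 16, 16, 212] [262.6 199.5] [262.5 199.5] [15. 15.] 90.0 [ 0.566 -0.123]
[149, 89, 17, 17, 187] [242.3 237. ] [242.2 237. ] [13.5 14. ] 23.2 [ 0.448 -0.063]
[105, 92, 20, 21, 326] [199.3 241.6] [199.5 242. ] [20. 19.] 90.0 [0.43  0.069]
dark
[260, 0, 5, 4, 16] [347.4 141.3] [347.  141.5] [3. 4.] 90.0 [ 0.756 -0.386]
[88, 9, 6, 8, 27] [175.2 152.1] [175.1 152.5] [4.4 7.3] 14.0 [0.708 0.156]
[87, 11, 48, 22, 198] [199.5 163.9] [195.7 160.8] [46.  13.9] 13.2 [0.683 0.09 ]
[101, 12, 12, 7, 23] [191.8 154.1] [191.8 154.8] [11.4  4.5] 10.3 [0.702 0.103]
[221, 45, 15, 16, 188] [312.8 192.6] [312.8 192.8] [14.8 14.1] 45.0 [ 0.591 -0.28 ]
[138, 62, 5, 5, 20] [225.  204.1] [225. 204.] [4. 4.] 90.0 [ 0.549 -0.006]
[223, 71, 21, 21, 330] [317.7 220.9] [318.  220.8] [18.6 18.4] 80.5 [ 0.503 -0.297]
[119, 92, 11, 19, 86] [210.4 240.5] [209.6 240.6] [18.3  9.3] 83.7 [0.435 0.038]
[228, 98, 21, 21, 337] [322.6 247.8] [323. 248.] [20. 20.] 90.0 [ 0.42  -0.313]
```

View pics/c0.png

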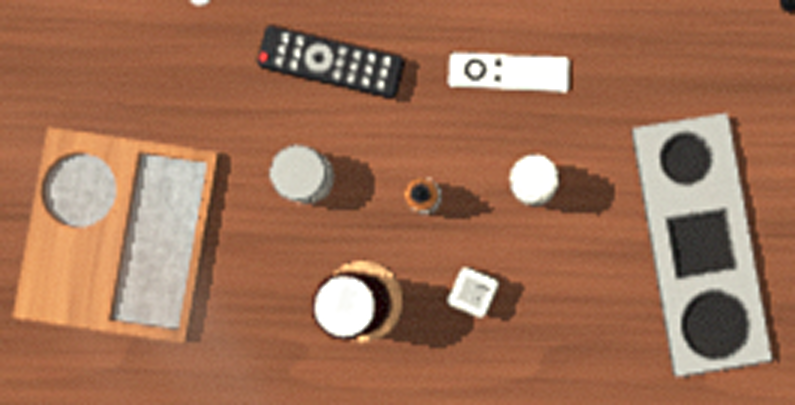

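```bash
python3 - <<'E'
from h import *
f=dict(np.load("top0.npz"));g=dict(np.load("side0.npz"))
P=lambda u,v,z:ray(f,u,v,z)[:2]
def ang(c,a,z): # world angle of image direction a(deg)
    d=P(c[0]+20*np.cos(np.radians(a)),c[1]+20*np.sin(np.radians(a)),z)-P(*c,z);return np.degrees(np.arctan2(d[1],d[0]))
im=f["color"];hsv=cv2.cvtColor(im,cv2.COLOR_RGB2HSV);S,V=hsv[...,1].astype(int),hsv[...,2].astype(int)
print("tablet",P(262.5,199.5,.092),"jar",P(184.7,197.3,.062),"drop",P(225,204,.095),"can top",P(199.3,241.8,.124))
m=((V<60)|(S<60))[145:178,168:224].astype(np.uint8);m=cv2.morphologyEx(m,cv2.MORPH_CLOSE,np.ones((5,5)))
for s,c,rc in comps(m,168,145,200): print("remote",rc,P(*rc[0],.024),[P(*p,.024).round(3).tolist() for p in cv2.boxPoints(rc)],ang(rc[0],rc[2],.024))
for s,c,rc in comps(((S<70)&(V>130))[225:252,232:256],232,225,50): print("charger",rc,P(*rc[0],.04),ang(rc[0],rc[2],.04))
# organiser: full (light|dark) outline
m=((S<60)&(V>110))[170:275,290:350];m=cv2.morphologyEx(m.astype(np.uint8),cv2.MORPH_CLOSE,np.ones((25,25)))
for s,c,rc in comps(m,290,170,1000): print("org",rc,P(*rc[0],.02),[P(*p,.02).round(3).tolist() for p in cv2.boxPoints(rc)],ang(rc[0],rc[2],.02))
m=((hsv[...,0]<20)&(S>100)&(V>185))|((S<60)&(V>110))
m=cv2.morphologyEx(m[175:262,85:165].astype(np.uint8),cv2.MORPH_CLOSE,np.ones((9,9)))
for s,c,rc in comps(m,85,175,1000): print("tray",rc,P(*rc[0],.016),[P(*p,.016).round(3).tolist() for p in cv2.boxPoints(rc)],ang(rc[0],rc[2],.016))
print("tray round",P(111.5,203,.01),"long",P(137.8,220,.01))
print("flask",P(422,180,.24))
E
```

```text
tablet [ 0.56032836 -0.12225088] jar [0.56394209 0.11244404] drop [ 0.54435665 -0.01242524] can top [0.43325696 0.05499432]
remote ((195.01475524902344, 160.56228637695312), (47.3538818359375, 14.028657913208008), 13.240520477294922) [0.68307022 0.09139678] [[0.677, 0.168], [0.72, 0.16], [0.689, 0.014], [0.646, 0.023]] -102.01946265220066
charger ((242.11856079101562, 237.10824584960938), (13.504103660583496, 13.910243034362793), 23.96249008178711) [ 0.44787645 -0.06303474] -112.56459991866255
org ((317.0030517578125, 219.62802124023438), (111.33531951904297, 52.6734619140625), 71.28826141357422) [ 0.50682545 -0.2938145 ] [[0.643, -0.158], [0.7, -0.314], [0.373, -0.428], [0.319, -0.274]] -160.5663407666925
tray ((120.82432556152344, 217.55404663085938), (61.978416442871094, 65.92399597167969), 9.462322235107422) [0.49974375 0.31694823] [[0.413, 0.424], [0.616, 0.402], [0.588, 0.209], [0.385, 0.234]] -98.15023791320843
tray round [0.54481296 0.35043776] long [0.49343976 0.26560117]
flask [ 0.6094747  -0.53566442]
```

Measurements agree with the given sizes: tray origin (0.499, 0.310) at −8°, organiser origin (0.503, −0.297) at +10.9°. I'll take the charger first, moving to hover above it with the fingers along −22.6°.

```bash

python3 -m creep '[[0.104,0.284,0,0,0,46.5,0.65],[0.104,0.284,0,0,0,46.5,0.65],[0.104,0.284,0,0,0,46.5,0.65],[0.104,0.284,0,0,0,46.5,0.65],[0.104,0.284,0,0,0,46.5,0.65],[0.104,0.284,0,0,0,46.5,0.65],[0.104,0.284,0,0,0,46.5,0.65],[0.104,0.284,0,0,0,46.5,0.65]]' 20
python3 -m creep '[[0.103,0.284,-0.03,0,0,0,0.65],[0.103,0.284,-0.03,0,0,0,0.65],[0.103,0.284,-0.03,0,0,0,0.65],[0.103,0.284,-0.03,0,0,0,0.65],[0.103,0.284,-0.03,0,0,0,0.65],[0.103,0.284,-0.03,0,0,0,0.65],[0.103,0.284,-0.03,0,0,0,0.65],[0.103,0.284,-0.03,0,0,0,0.65]]' 20
python3 - <<'E'
from h import *
from cell import r
f=r.grab_frame("wrist");im=f["color"];np.savez("w1.npz",**f)
for X in((.448,-.063,.04),(.433,.055,.124)):
    p=proj(f,X);cv2.drawMarker(im,tuple(int(a) for a in p),(255,0,0),0,12)
cv2.imwrite("pics/w1.png",im[:,:,::-1])
E
```

```text
time_s: 0.77
position: [0.3459, -0.3426, 0.2188]
tcp_rot: [2.608, 1.752, 0.002]
ft_force: [0.4, -0.0, 0.5]
grip_width: 0.0601
grasp_force: 0.0
time_s: 1.43
position: [0.4485, -0.0585, 0.1879]
tcp_rot: [-2.611, -1.746, -0.0]
ft_force: [0.4, -1.0, -0.8]
grip_width: 0.0603
grasp_force: 0.0
```

View pics/w1.png

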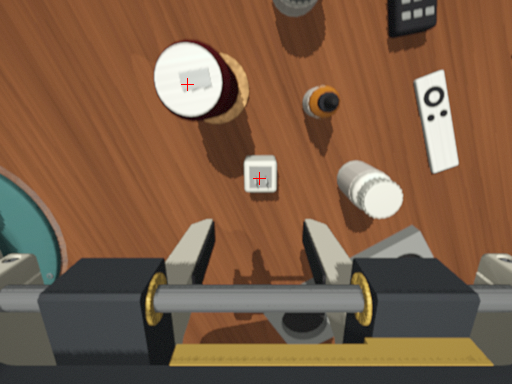

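The marker sits on the charger at (260,178), about 4 mm short of its face centre, and the sides line up with the fingers. The TCP is already within a few mm, so I descend, grip and lift.

```bash

python3 -m creep '[[0,0,-0.04,0,0,0,0.65],[0,0,-0.08,0,0,0,0.65],[0,0,-0.12,0,0,0,0.65],[0,0,-0.15,0,0,0,0.65],[0,0,-0.17,0,0,0,0.65],[0,0,-0.17,0,0,0,0.65],[0,0,-0.17,0,0,0,0.3],[0,0,-0.17,0,0,0,0.3]]' 20
python3 -m creep '[[0,0,0,0,0,0,0.3],[0,0,0,0,0,0,0.3],[0,0,0,0,0,0,0.3],[0,0,0.03,0,0,0,0.3],[0,0,0.07,0,0,0,0.3],[0,0,0.10,0,0,0,0.3],[0,0,0.10,0,0,0,0.3],[0,0,0.10,0,0,0,0.3]]' 20
python3 - <<'E'
from h import *
from cell import r
f=r.grab_frame("side");im=f["color"]
cv2.imwrite("pics/s1.png",cv2.resize(im[80:280,150:400],None,fx=2,fy=2)[:,:,::-1])
print(r.sense()["position"])
E
```

```text
time_s: 2.15
position: [0.4486, -0.063, 0.0203]
tcp_rot: [2.613, 1.742, 0.002]
ft_force: [0.0, 0.3, 0.7]
grip_width: 0.0514
grasp_force: 0.0
time_s: 2.82
position: [0.4487, -0.0628, 0.1209]
tcp_rot: [2.611, 1.741, 0.005]
ft_force: [-0.6, 0.1, -0.7]
grip_width: 0.0396
grasp_force: 20.0
[ 0.44794782 -0.06265098  0.11907801]
```

View pics/s1.png

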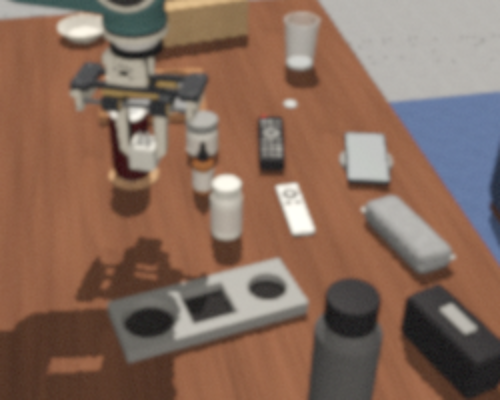

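Charger is in the grip, 39.6 mm wide. Now I carry it to the square recess.

```bash

python3 -m creep '[[0.009,-0.04,0,0,0,0,0.3],[0.018,-0.08,0,0,0,0,0.3],[0.027,-0.12,0,0,0,0,0.3],[0.036,-0.16,0,0,0,0,0.3],[0.045,-0.20,0,0,0,0,0.3],[0.054,-0.235,0,0,0,0,0.3],[0.054,-0.235,0,0,0,0,0.3],[0.054,-0.235,0,0,0,0,0.3]]' 20
python3 -m creep '[[0,0,-0.02,0,0,0,0.3],[0,0,-0.04,0,0,0,0.3],[0,0,-0.06,0,0,0,0.3],[0,0,-0.075,0,0,0,0.3],[0,0,-0.083,0,0,0,0.3],[0,0,-0.091,0,0,0,0.3],[0,0,-0.091,0,0,0,0.3],[0,0,-0.091,0,0,0,0.3]]' 20
python3 -m creep '[[0,0,0,0,0,0,0.65],[0,0,0,0,0,0,0.65],[0,0,0,0,0,0,0.65],[0,0,0,0,0,0,0.65],[0,0,0.03,0,0,0,0.65],[0,0,0.07,0,0,0,0.65],[0,0,0.11,0,0,0,0.65],[0,0,0.11,0,0,0,0.65]]' 20

```

```text
time_s: 3.53
position: [0.5011, -0.2986, 0.1163]
tcp_rot: [-2.613, -1.738, 0.002]
ft_force: [0.3, 0.0, -1.8]
grip_width: 0.0399
grasp_force: 20.0
time_s: 4.2
position: [0.5019, -0.2972, 0.0279]
tcp_rot: [2.613, 1.744, 0.0]
ft_force: [0.6, -1.4, -1.1]
grip_width: 0.04
grasp_force: 20.0
time_s: 4.87
position: [0.504, -0.299, 0.1463]
tcp_rot: [2.606, 1.738, 0.006]
ft_force: [0.5, -0.8, 0.8]
grip_width: 0.0606
grasp_force: 0.0
```

```bash

python3 -m creep '[[0.0,0.03,0.02,0,0,-7,0.75],[0.014,0.06,0.02,0,0,-14,0.75],[0.028,0.09,0.02,0,0,-21,0.75],[0.042,0.12,0.02,0,0,-28,0.75],[0.057,0.15,0.02,0,0,-35,0.75],[0.057,0.176,0.02,0,0,-42,0.75],[0.057,0.176,0.02,0,0,-49,0.75],[0.057,0.176,0.02,0,0,-56,0.75]]' 20
python3 - <<'E'
from h import *
from cell import r
f=r.grab_frame("wrist");im=f["color"];s=r.sense();print(s["position"],s["tcp_rot"])
for X in((.560,-.122,.092),(.544,-.012,.095),(.503,-.297,.046)):
    p=proj(f,X);print(p.round());cv2.drawMarker(im,tuple(int(a) for a in p),(255,0,0),0,12)
cv2.imwrite("pics/w2.png",im[:,:,::-1])
E
```

```text
time_s: 5.53
position: [0.5591, -0.1201, 0.1576]
tcp_rot: [3.127, 0.306, 0.0]
ft_force: [-0.5, -0.1, 0.1]
grip_width: 0.0698
grasp_force: 0.0
[ 0.55901224 -0.12076804  0.15767385] [3.12806557e+00 2.89420356e-01 4.85929917e-04]
[260. 198.]
[139. 193.]
[393. 255.]
```

View pics/w2.png

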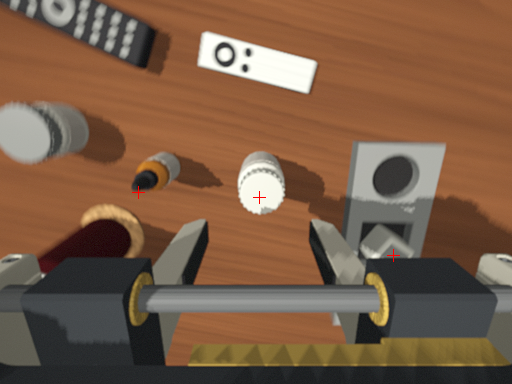

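The markers fall on the tablet cap at (262,192) and the dropper bulb at (140,190), with the charger in the square recess. I descend on the tablet bottle.

```bash

python3 -m creep '[[0.002,0,-0.04,0,0,0,0.75],[0.002,0,-0.08,0,0,0,0.75],[0.002,0,-0.11,0,0,0,0.75],[0.002,0,-0.127,0,0,0,0.75],[0.002,0,-0.127,0,0,0,0.75],[0.002,0,-0.127,0,0,0,0.4],[0.002,0,-0.127,0,0,0,0.4],[0.002,0,-0.127,0,0,0,0.4]]' 15
python3 -m creep '[[0,0,0,0,0,0,0.4],[0,0,0,0,0,0,0.4],[0,0,0,0,0,0,0.4],[0,0,0.03,0,0,0,0.4],[0,0,0.07,0,0,0,0.4],[0,0,0.10,0,0,0,0.4],[0,0,0.10,0,0,0,0.4],[0,0,0.10,0,0,0,0.4]]' 15
python3 - <<'E'
from h import *
from cell import r
f=r.grab_frame("top");im=f["color"];np.savez("top1.npz",**f);print(r.sense()["position"])
cv2.imwrite("pics/t1.png",cv2.resize(im[140:275,170:350],None,fx=3,fy=3,interpolation=cv2.INTER_CUBIC)[:,:,::-1])
E
```

```text
time_s: 6.25
position: [0.5618, -0.1219, 0.0327]
tcp_rot: [3.125, 0.313, 0.004]
ft_force: [0.3, 0.2, 0.5]
grip_width: 0.0544
grasp_force: 0.0
time_s: 6.92
position: [0.5616, -0.1218, 0.1329]
tcp_rot: [3.125, 0.312, 0.006]
ft_force: [-0.1, -0.2, -1.6]
grip_width: 0.0478
grasp_force: 15.0
[ 0.56087038 -0.12160537  0.13093836]
```

View pics/t1.png

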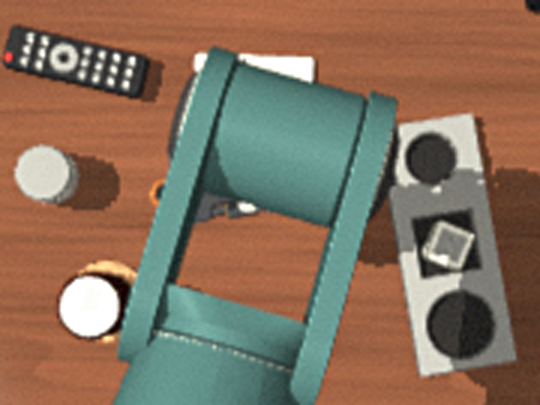

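Charger sits in the square recess at crop (447,247) and the tablet bottle is held. I carry it to the large recess.

```bash

python3 -m creep '[[-0.024,-0.032,0,0,0,0,0.4],[-0.048,-0.064,0,0,0,0,0.4],[-0.071,-0.096,0,0,0,0,0.4],[-0.094,-0.128,0,0,0,0,0.4],[-0.118,-0.16,0,0,0,0,0.4],[-0.1415,-0.1915,0,0,0,0,0.4],[-0.1415,-0.1915,0,0,0,0,0.4],[-0.1415,-0.1915,0,0,0,0,0.4]]' 15
python3 -m creep '[[0,0,-0.03,0,0,0,0.4],[0,0,-0.05,0,0,0,0.4],[0,0,-0.07,0,0,0,0.4],[0,0,-0.08,0,0,0,0.4],[0,0,-0.087,0,0,0,0.4],[0,0,-0.0935,0,0,0,0.4],[0,0,-0.0935,0,0,0,0.4],[0,0,-0.0935,0,0,0,0.4]]' 15
python3 -m creep '[[0,0,0,0,0,0,0.75],[0,0,0,0,0,0,0.75],[0,0,0,0,0,0,0.75],[0,0,0,0,0,0,0.75],[0,0,0.03,0,0,0,0.75],[0,0,0.07,0,0,0,0.75],[0,0,0.11,0,0,0,0.75],[0,0,0.13,0,0,0,0.75]]' 15

```

```text
time_s: 7.63
position: [0.4178, -0.314, 0.1291]
tcp_rot: [-3.125, -0.307, 0.002]
ft_force: [1.3, 0.0, 0.3]
grip_width: 0.0481
grasp_force: 15.0
time_s: 8.3
position: [0.4198, -0.313, 0.0376]
tcp_rot: [3.126, 0.313, 0.001]
ft_force: [-0.2, -0.8, -0.1]
grip_width: 0.048
grasp_force: 15.0
time_s: 8.97
position: [0.42, -0.3137, 0.1723]
tcp_rot: [3.123, 0.312, 0.005]
ft_force: [1.1, -0.1, 0.6]
grip_width: 0.0696
grasp_force: 0.0
```

```bash

python3 -m creep '[[0.015,0.038,0,0,0,0,0.6],[0.03,0.075,0,0,0,0,0.6],[0.045,0.112,0,0,0,0,0.6],[0.06,0.15,0,0,0,0,0.6],[0.077,0.187,0,0,0,0,0.6],[0.093,0.225,0,0,0,0,0.6],[0.109,0.263,0,0,0,0,0.6],[0.124,0.301,0,0,0,0,0.6]]' 15
python3 -m creep '[[0,0,0,0,0,0,0.6]]' 15
python3 - <<'E'
from h import *
from cell import r
f=r.grab_frame("wrist");im=f["color"];s=r.sense();print(s["position"],s["tcp_rot"])
for X in((.544,-.012,.095),(.564,.112,.062)):
    p=proj(f,X);print(p.round());cv2.drawMarker(im,tuple(int(a) for a in p),(255,0,0),0,12)
cv2.imwrite("pics/w3.png",im[:,:,::-1])
E
```

```text
time_s: 9.63
position: [0.5438, -0.01, 0.1675]
tcp_rot: [3.126, 0.312, 0.001]
ft_force: [1.3, -0.0, 1.0]
grip_width: 0.0558
grasp_force: 0.0
time_s: 9.72
position: [0.5447, -0.0067, 0.1671]
tcp_rot: [-3.124, -0.319, -0.001]
ft_force: [0.4, -1.0, -0.4]
grip_width: 0.0558
grasp_force: 0.0
[ 0.54391563 -0.0091827   0.16698536] [-3.12501021e+00 -3.18656389e-01  4.73066633e-04]
[263. 198.]
[149. 146.]
```

View pics/w3.png

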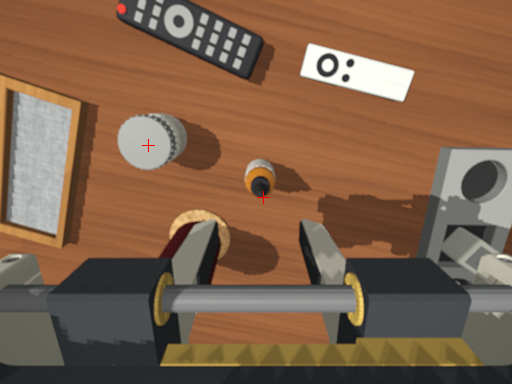

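The dropper bulb is at (261,187), about 5 mm ahead of its marker, while the jar lid fits. I correct x by +5 mm and grip the dropper.

```bash

python3 -m creep '[[0.005,0,-0.04,0,0,0,0.6],[0.005,0,-0.08,0,0,0,0.6],[0.005,0,-0.11,0,0,0,0.6],[0.005,0,-0.135,0,0,0,0.6],[0.005,0,-0.145,0,0,0,0.6],[0.005,0,-0.145,0,0,0,0.6],[0.005,0,-0.145,0,0,0,0.25],[0.005,0,-0.145,0,0,0,0.25]]' 15
python3 -m creep '[[0,0,0,0,0,0,0.25],[0,0,0,0,0,0,0.25],[0,0,0,0,0,0,0.25],[0,0,0,0,0,0,0.25],[0,0,0.04,0,0,0,0.25],[0,0,0.08,0,0,0,0.25],[0,0,0.11,0,0,0,0.25],[0,0,0.11,0,0,0,0.25]]' 15
python3 - <<'E'
from h import *
from cell import r
f=r.grab_frame("side");im=f["color"];print(r.sense()["position"],r.sense()["grip_width"])
cv2.imwrite("pics/s2.png",cv2.resize(im[100:270,170:340],None,fx=3,fy=3)[:,:,::-1])
E
```

```text
time_s: 10.43
position: [0.5493, -0.0125, 0.0242]
tcp_rot: [3.126, 0.311, 0.004]
ft_force: [0.2, 0.1, 0.6]
grip_width: 0.0468
grasp_force: 0.0
time_s: 11.1
position: [0.5507, -0.0122, 0.1397]
tcp_rot: [3.124, 0.312, 0.014]
ft_force: [0.6, -0.5, 0.8]
grip_width: 0.0337
grasp_force: 15.0
[ 0.54982916 -0.01215476  0.13622264] 0.03318114976198716
```

View pics/s2.png

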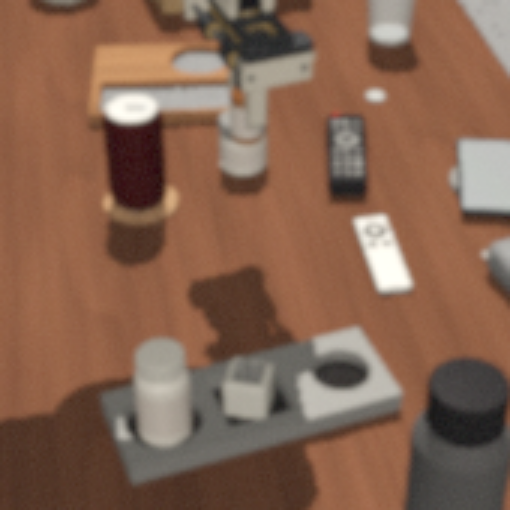

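The tablet bottle at (163,390) and the charger at (248,388) are seated, and the dropper is in the grip. I place it in the small recess.

```bash

python3 -m creep '[[0.006,-0.039,0,0,0,0,0.25],[0.012,-0.078,0,0,0,0,0.25],[0.018,-0.117,0,0,0,0,0.25],[0.024,-0.156,0,0,0,0,0.25],[0.03,-0.195,0,0,0,0,0.25],[0.036,-0.234,0,0,0,0,0.25],[0.042,-0.268,0,0,0,0,0.25],[0.042,-0.268,0,0,0,0,0.25]]' 15
python3 -m creep '[[0,0,-0.0,0,0,0,0.25],[0,0,-0.03,0,0,0,0.25],[0,0,-0.06,0,0,0,0.25],[0,0,-0.08,0,0,0,0.25],[0,0,-0.093,0,0,0,0.25],[0,0,-0.1035,0,0,0,0.25],[0,0,-0.1035,0,0,0,0.25],[0,0,-0.1035,0,0,0,0.25]]' 15
python3 -m creep '[[0,0,0,0,0,0,0.25],[0,0,0,0,0,0,0.6],[0,0,0,0,0,0,0.6],[0,0,0,0,0,0,0.6],[0,0,0.03,0,0,0,0.6],[0,0,0.07,0,0,0,0.6],[0,0,0.11,0,0,0,0.6],[0,0,0.14,0,0,0,0.6]]' 15

```

```text
time_s: 11.82
position: [0.5899, -0.2851, 0.1303]
tcp_rot: [3.126, 0.307, -0.003]
ft_force: [0.6, 0.1, -0.9]
grip_width: 0.0338
grasp_force: 15.0
time_s: 12.48
position: [0.5905, -0.2796, 0.0289]
tcp_rot: [3.126, 0.313, 0.0]
ft_force: [0.1, -0.1, -0.3]
grip_width: 0.0339
grasp_force: 15.0
time_s: 13.15
position: [0.5906, -0.2803, 0.1724]
tcp_rot: [3.125, 0.312, 0.003]
ft_force: [1.1, -0.0, 0.4]
grip_width: 0.0559
grasp_force: 0.0
```

```bash

python3 -m creep '[[-0.002,0.04,0,0,0,0,0.85],[-0.004,0.08,0,0,0,0,0.85],[-0.007,0.12,0,0,0,0,0.85],[-0.01,0.16,0,0,0,0,0.85],[-0.012,0.20,0,0,0,0,0.85],[-0.015,0.24,0,0,0,0,0.85],[-0.018,0.28,0,0,0,0,0.85],[-0.018,0.31,0,0,0,0,0.85]]' 15
python3 -m creep '[[-0.003,0.04,0,0,0,0,0.85],[-0.007,0.07,0,0,0,0,0.85],[-0.007,0.082,0,0,0,0,0.85],[-0.007,0.082,0,0,0,0,0.85]]' 15
python3 - <<'E'
from h import *
from cell import r
f=r.grab_frame("wrist");im=f["color"];s=r.sense();print(s["position"],s["tcp_rot"])
for X in((.564,.112,.062),(.545,.350,.016),(.683,.0914,.024)):
    p=proj(f,X);print(p.round());cv2.drawMarker(im,tuple(int(a) for a in p),(255,0,0),0,12)
cv2.imwrite("pics/w4.png",im[:,:,::-1])
E
```

```text
time_s: 13.82
position: [0.5716, 0.0326, 0.1692]
tcp_rot: [-3.126, -0.313, -0.001]
ft_force: [0.1, -0.9, 0.1]
grip_width: 0.0787
grasp_force: 0.0
time_s: 14.15
position: [0.5651, 0.1141, 0.1689]
tcp_rot: [-3.125, -0.316, -0.001]
ft_force: [0.2, -0.9, -0.6]
grip_width: 0.0789
grasp_force: 0.0
[0.56529137 0.11255919 0.16879152] [3.12556002e+00 3.15040861e-01 3.45716705e-04]
[260. 187.]
[ 65. 152.]
[300.  78.]
```

View pics/w4.png

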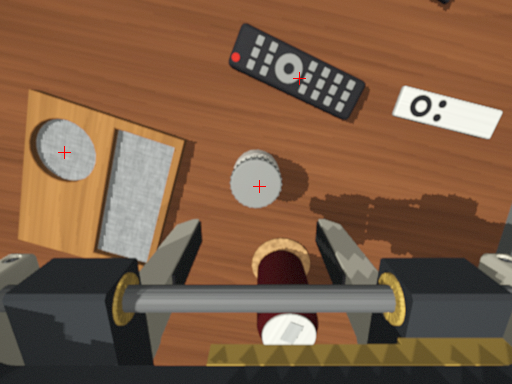

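Jar lid at (256,181), tray recesses and remote all fit their markers within a few mm. I grip the jar.

```bash

python3 -m creep '[[0.002,0.002,-0.04,0,0,0,0.85],[0.002,0.002,-0.08,0,0,0,0.85],[0.002,0.002,-0.11,0,0,0,0.85],[0.002,0.002,-0.14,0,0,0,0.85],[0.002,0.002,-0.152,0,0,0,0.85],[0.002,0.002,-0.152,0,0,0,0.85],[0.002,0.002,-0.152,0,0,0,0.5],[0.002,0.002,-0.152,0,0,0,0.5]]' 15
python3 -m creep '[[0,0,0,0,0,0,0.5],[0,0,0,0,0,0,0.5],[0,0,0,0,0,0,0.5],[0,0,0,0,0,0,0.5],[0,0,0.04,0,0,0,0.5],[0,0,0.07,0,0,0,0.5],[0,0,0.07,0,0,0,0.5],[0,0,0.07,0,0,0,0.5]]' 15
python3 -c '
from cell import r
s=r.sense();print(s["position"],s["grip_width"])'

```

```text
time_s: 14.87
position: [0.5685, 0.1136, 0.0189]
tcp_rot: [-3.126, -0.311, -0.004]
ft_force: [-0.4, 0.0, 1.2]
grip_width: 0.0699
grasp_force: 0.0
time_s: 15.53
position: [0.5683, 0.1141, 0.0889]
tcp_rot: [-3.126, -0.312, -0.006]
ft_force: [0.5, 0.0, -1.4]
grip_width: 0.0558
grasp_force: 15.0
[0.56828385 0.11408606 0.08892952] 0.055833591979438484
```

```bash

python3 -m creep '[[-0.004,0.04,0,0,0,0,0.5],[-0.008,0.08,0,0,0,0,0.5],[-0.012,0.12,0,0,0,0,0.5],[-0.016,0.16,0,0,0,0,0.5],[-0.02,0.20,0,0,0,0,0.5],[-0.023,0.236,0,0,0,0,0.5],[-0.023,0.236,0,0,0,0,0.5],[-0.023,0.236,0,0,0,0,0.5]]' 15
python3 -m creep '[[0,0,-0.02,0,0,0,0.5],[0,0,-0.04,0,0,0,0.5],[0,0,-0.05,0,0,0,0.5],[0,0,-0.058,0,0,0,0.5],[0,0,-0.063,0,0,0,0.5],[0,0,-0.063,0,0,0,0.5],[0,0,-0.063,0,0,0,0.5],[0,0,-0.063,0,0,0,0.5]]' 15
python3 -m creep '[[0,0,0,0,0,0,0.85],[0,0,0,0,0,0,0.85],[0,0,0,0,0,0,0.85],[0,0,0,0,0,0,0.85],[0,0,0.03,0,0,0,0.85],[0,0,0.07,0,0,0,0.85],[0,0,0.11,0,0,0,0.85],[0,0,0.15,0,0,0,0.85]]' 15

```

```text
time_s: 16.2
position: [0.5432, 0.3512, 0.0849]
tcp_rot: [3.125, 0.316, -0.003]
ft_force: [-0.5, -0.9, -0.9]
grip_width: 0.0558
grasp_force: 15.0
time_s: 16.87
position: [0.5446, 0.3498, 0.0242]
tcp_rot: [-3.126, -0.311, -0.001]
ft_force: [1.1, 0.1, -0.6]
grip_width: 0.0555
grasp_force: 15.0
time_s: 17.53
position: [0.544, 0.3497, 0.1755]
tcp_rot: [3.126, 0.312, -0.0]
ft_force: [0.2, 0.7, 0.2]
grip_width: 0.0791
grasp_force: 0.0
```

```bash

python3 -m creep '[[0.018,-0.034,0,0,0,7,0.75],[0.036,-0.067,0,0,0,14,0.75],[0.054,-0.1,0,0,0,21,0.75],[0.072,-0.133,0,0,0,28,0.75],[0.09,-0.166,0,0,0,35,0.75],[0.108,-0.2,0,0,0,42,0.75],[0.125,-0.23,0,0,0,49,0.75],[0.14,-0.258,0,0,0,56,0.75]]' 25
python3 -m creep '[[0,0,-0.03,0,0,7,0.75],[0,0,-0.05,0,0,11,0.75],[0,0,-0.05,0,0,11,0.75],[0,0,-0.05,0,0,11,0.75]]' 25
python3 - <<'E'
from h import *
from cell import r
f=r.grab_frame("wrist");im=f["color"];s=r.sense();print(s["position"],s["tcp_rot"])
for X in((.683,.0914,.024),):
    p=proj(f,X);print(p.round());cv2.drawMarker(im,tuple(int(a) for a in p),(255,0,0),0,12)
cv2.imwrite("pics/w5.png",im[:,:,::-1])
E
```

```text
time_s: 18.2
position: [0.6851, 0.0898, 0.1737]
tcp_rot: [2.609, 1.75, 0.0]
ft_force: [-0.6, 0.5, 0.5]
grip_width: 0.0696
grasp_force: 0.0
time_s: 18.53
position: [0.6839, 0.0919, 0.1231]
tcp_rot: [-2.436, -1.982, 0.002]
ft_force: [-0.5, -0.3, 0.5]
grip_width: 0.0694
grasp_force: 0.0
[0.6844621  0.09214232 0.12465428] [2.43701834e+00 1.98224846e+00 5.62710076e-04]
[257. 188.]
```

View pics/w5.png

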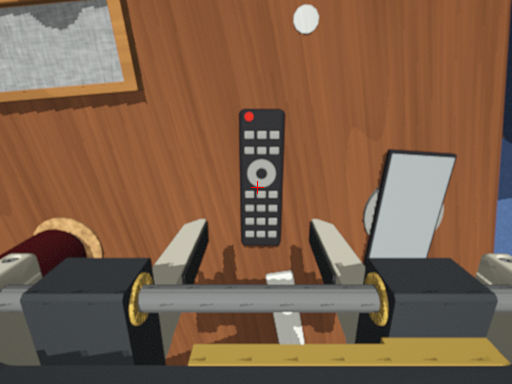

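The remote is centred near (262,180) and aligned with the fingers, with its marker at (257,188). I nudge a few mm and grip.

```bash

python3 -m creep '[[0.002,0.003,-0.04,0,0,0,0.75],[0.002,0.003,-0.07,0,0,0,0.75],[0.002,0.003,-0.095,0,0,0,0.75],[0.002,0.003,-0.1105,0,0,0,0.75],[0.002,0.003,-0.1105,0,0,0,0.75],[0.002,0.003,-0.1105,0,0,0,0.75],[0.002,0.003,-0.1105,0,0,0,0.4],[0.002,0.003,-0.1105,0,0,0,0.4]]' 25
python3 -m creep '[[0,0,0,0,0,0,0.4],[0,0,0,0,0,0,0.4],[0,0,0,0,0,0,0.4],[0,0,0,0,0,0,0.4],[0,0,0.04,0,0,0,0.4],[0,0,0.08,0,0,0,0.4],[0,0,0.1,0,0,0,0.4],[0,0,0.1,0,0,0,0.4]]' 25
python3 -c '
from cell import r
s=r.sense();print(s["position"],s["grip_width"],s["tcp_rot"])'

```

```text
time_s: 19.25
position: [0.6875, 0.0951, 0.0157]
tcp_rot: [2.433, 1.984, 0.004]
ft_force: [0.2, 0.8, 0.6]
grip_width: 0.0606
grasp_force: 0.0
time_s: 19.92
position: [0.6883, 0.0951, 0.1194]
tcp_rot: [2.431, 1.983, 0.01]
ft_force: [0.8, 0.2, -0.6]
grip_width: 0.0457
grasp_force: 25.0
[0.68826362 0.09510949 0.11937576] 0.04571064224228748 [2.43138895 1.98297266 0.00980233]
```

```bash

python3 -m creep '[[-0.025,0.022,0,0,0,7,0.4],[-0.05,0.044,0,0,0,14,0.4],[-0.075,0.066,0,0,0,21,0.4],[-0.1,0.088,0,0,0,28,0.4],[-0.125,0.11,0,0,0,35,0.4],[-0.15,0.132,0,0,0,42,0.4],[-0.175,0.154,0,0,0,49,0.4],[-0.1945,0.1705,0,0,0,56,0.4]]' 25
python3 -m creep '[[0,0,0,0,0,7,0.4],[0,0,0,0,0,14,0.4],[0,0,0,0,0,21,0.4],[0,0,0,0,0,28,0.4],[0,0,0,0,0,35,0.4],[0,0,-0.02,0,0,38,0.4],[0,0,-0.04,0,0,38,0.4],[0,0,-0.04,0,0,38,0.4]]' 25
python3 - <<'E'
from h import *
from cell import r
f=r.grab_frame("wrist");im=f["color"];s=r.sense();print(s["position"],s["tcp_rot"])
cv2.imwrite("pics/w6.png",im[:,:,::-1])
E
```

```text
time_s: 20.58
position: [0.4897, 0.2665, 0.1122]
tcp_rot: [-1.208, -2.899, 0.001]
ft_force: [-0.4, 0.7, -1.8]
grip_width: 0.0454
grasp_force: 25.0
time_s: 21.25
position: [0.4899, 0.2645, 0.0687]
tcp_rot: [-0.208, -3.13, 0.004]
ft_force: [-0.5, -0.2, -2.9]
grip_width: 0.0459
grasp_force: 25.0
[0.49052306 0.26477874 0.07077756] [-0.20859896 -3.13095592  0.0033651 ]
```

View pics/w6.png

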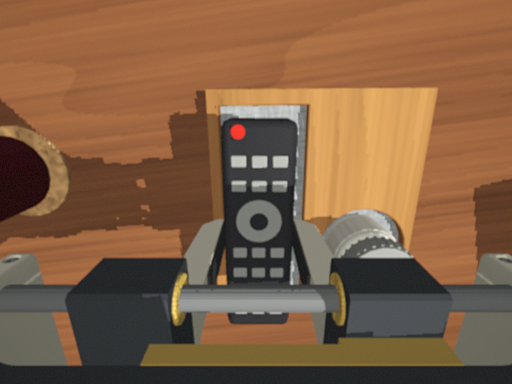

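The remote hangs over its recess, parallel to it, with the jar standing in its own. I lower and release.

```bash

python3 -m creep '[[0.002,0.001,-0.02,0,0,0,0.4],[0.002,0.001,-0.035,0,0,0,0.4],[0.002,0.001,-0.045,0,0,0,0.4],[0.002,0.001,-0.05,0,0,0,0.4],[0.002,0.001,-0.053,0,0,0,0.4],[0.002,0.001,-0.053,0,0,0,0.4],[0.002,0.001,-0.053,0,0,0,0.4],[0.002,0.001,-0.053,0,0,0,0.4]]' 25
python3 -m creep '[[0,0,0,0,0,0,0.7],[0,0,0,0,0,0,0.7],[0,0,0,0,0,0,0.7],[0,0,0,0,0,0,0.7],[0,0,0.03,0,0,0,0.7],[0,0,0.07,0,0,0,0.7],[0,0,0.11,0,0,0,0.7],[0,0,0.15,0,0,0,0.7]]' 25
python3 -m creep '[[-0.04,-0.0,0.03,0,0,0,0.7],[-0.08,-0.02,0.06,0,0,0,0.7],[-0.08,-0.06,0.1,0,0,0,0.7],[-0.08,-0.1,0.12,0,0,0,0.7],[-0.08,-0.14,0.12,0,0,0,0.7],[-0.08,-0.18,0.12,0,0,0,0.7],[-0.08,-0.22,0.12,0,0,0,0.7],[-0.08,-0.24,0.12,0,0,0,0.7]]' 25
python3 - <<'E'
from h import *
from cell import r
f=r.grab_frame("top");im=f["color"];np.savez("top2.npz",**f)
a=cv2.resize(im[140:275,85:350],None,fx=3,fy=3,interpolation=cv2.INTER_CUBIC)[:,:,::-1]
cv2.imwrite("pics/t2.png",a)
f=r.grab_frame("side");im=f["color"];np.savez("side2.npz",**f)
cv2.imwrite("pics/s3.png",cv2.resize(im[90:270,180:330],None,fx=3.3,fy=3.3,interpolation=cv2.INTER_CUBIC)[:,:,::-1])
print(r.sense()["position"])
E
```

```text
time_s: 21.97
position: [0.4941, 0.2666, 0.0209]
tcp_rot: [0.208, 3.134, 0.001]
ft_force: [-0.0, 0.2, -1.0]
grip_width: 0.0458
grasp_force: 25.0
time_s: 22.63
position: [0.4934, 0.2662, 0.1719]
tcp_rot: [-0.208, -3.134, 0.0]
ft_force: [1.6, 1.1, -0.0]
grip_width: 0.0652
grasp_force: 0.0
time_s: 23.3
position: [0.4132, 0.025, 0.291]
tcp_rot: [0.207, 3.133, 0.0]
ft_force: [1.6, 0.6, -0.2]
grip_width: 0.0649
grasp_force: 0.0
[0.41358125 0.0216716  0.29066459]
```

View pics/t2.png

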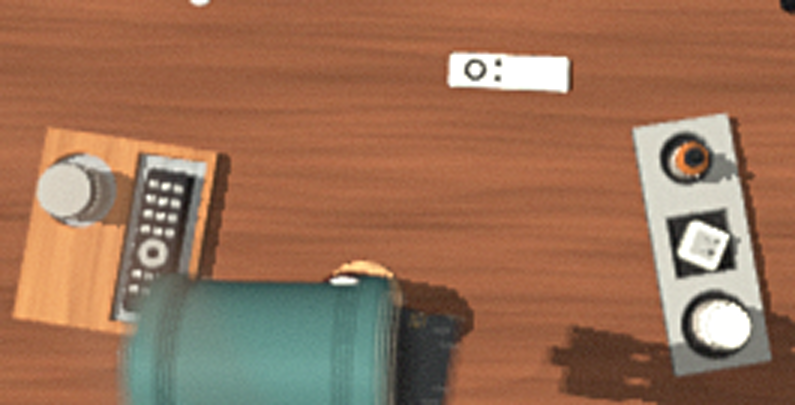

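View pics/s3.png

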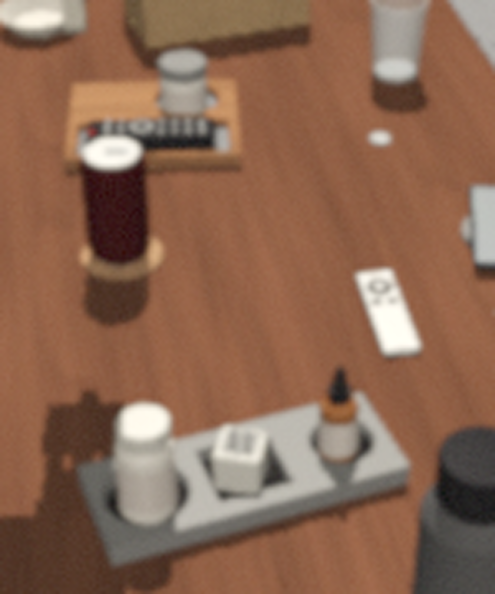

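Everything looks seated, but the arm hides the far end of the remote in the top view. I move it aside and check the numbers.

```bash

python3 -m creep '[[0,-0.03,0,0,0,0,0.7],[0,-0.06,0,0,0,0,0.7],[0,-0.09,0,0,0,0,0.7],[0,-0.12,0,0,0,0,0.7],[0,-0.14,0,0,0,0,0.7],[0,-0.14,0,0,0,0,0.7],[0,-0.14,0,0,0,0,0.7],[0,-0.14,0,0,0,0,0.7]]' 25
python3 - <<'E'
from h import *
from cell import r
f=r.grab_frame("top");im=f["color"]
def fr(p,o,a):
    a=np.radians(a);c,s=np.cos(a),np.sin(a);return (np.array([[c,s],[-s,c]])@(p[:2]-o)).round(4)
O=([.503,-.297],10.9);T=([.499,.310],-8)
q=lambda x,y:(x/3+85,y/3+140)
for n,x,y,z,h in(("tab",720,322,.098,O),("chg",703,245,.046,O),("drop",693,157,.101,O),("jar",67,190,.068,T)): print(n,fr(ray(f,*q(x,y),z),*h))
hsv=cv2.cvtColor(im,cv2.COLOR_RGB2HSV);S,V=hsv[...,1].astype(int),hsv[...,2].astype(int)
c=im.astype(int)
m=((V<75)|((c[...,0]>150)&(c[...,1]<60)))[185:255,122:160].astype(np.uint8);m=cv2.morphologyEx(m,cv2.MORPH_CLOSE,np.ones((7,7)))
for s,ce,rc in comps(m,122,185,80):
    print("remote",rc,fr(ray(f,*rc[0],.03),*T),[fr(ray(f,*p,.03),*T).tolist() for p in cv2.boxPoints(rc)])
cv2.imwrite("pics/t3.png",cv2.resize(im[170:265,85:285],None,fx=4,fy=4,interpolation=cv2.INTER_CUBIC)[:,:,::-1])
E
```

```text
time_s: 24.07
position: [0.4139, -0.1128, 0.2902]
tcp_rot: [0.208, 3.135, 0.0]
ft_force: [-1.1, 0.5, -0.7]
grip_width: 0.0652
grasp_force: 0.0
tab [-0.0789  0.005 ]
chg [-0.003   0.0002]
drop [0.0833 0.0027]
jar [0.0362 0.0375]
remote ((149.9027557373047, 207.7720947265625), (27.170747756958008, 24.732912063598633), 77.19573211669922) [ 0.0442 -0.0804] [[0.0686, -0.0285], [0.0974, -0.0989], [0.0198, -0.1321], [-0.0087, -0.062]]
```

View pics/t3.png

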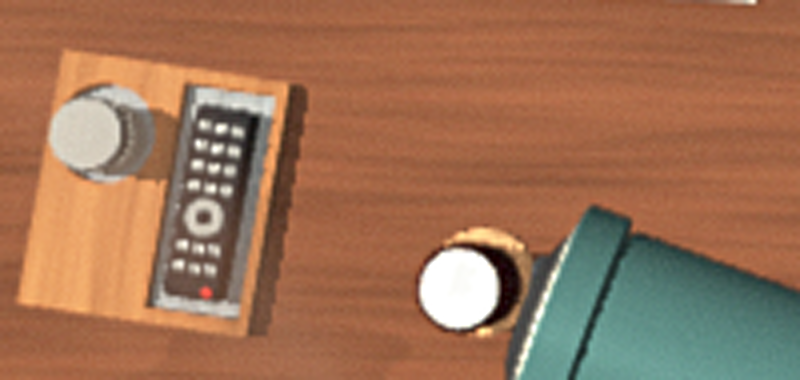

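The remote lies centred in the long recess, with end gaps of about 18 px at rows 103 to 300. The jar stands in the round recess, the can is untouched, and all offsets are within tolerance.

```bash
python3 -c '
from cell import r
print(r.close_job())'
```

```text
the job is handed in; nothing more can be done
None
```

I placed all five items in their recesses and handed the job in at about 24 s of robot time. My last camera check put each within tolerance (the jar was furthest off, about 8.5 mm), and the slim remote, can and flask were not touched, but the hand-in returned no verdict.

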